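# Clear the drying slats and stow the finish jars in the divided crate

### The job

Lay the two dark slats that lie across the crate on the drying stack as its next layer: square across the loose pale slats, each centred straight above one of the two bottom slats. Stand the two amber jars upright in the crate's two empty cells, one jar to a cell, flat on the cork. Set everything down gently rather than dropping it, keep the jars upright, and leave the tins, the rest of the stack and the gouges where they are.

Things in the scene. Friction and masses are not known exactly. Their poses are not given: they have to be found in the camera images.
- crate: open plywood crate, 150 x 222 x 60 mm high, fixed to the bench, with 2 cells along its x by 3 along its y; all walls and dividers are 6 mm thick and reach the rim at 60 mm, the floor is 6 mm thick, each cell is 66 x 66 mm inside. Cell centres at x = -36, +36 and y = -72, 0, +72 mm in its frame. Origin: centre of the underside, z up. Four cells hold tins, two are empty
- jar_a: closed amber glass jar with a black lid and white paper band, to be put in the crate: 48 mm across, 102 mm tall (straight glass to 84 mm, then lid 45 mm across), 220 g. Origin: centre of the underside, z up
- jar_b: the same jar with a white lid
- pad_a: cork disc fixed on the floor of one empty cell, 54 mm across, 4 mm thick. Origin: centre of its underside, 6 mm above the crate's underside
- pad_b: the same cork disc in the other empty cell
- slat_a: dark stained wooden slat, 180 mm long (its x), 24 mm wide (its y), 16 mm thick (its z), 45 g, at the start lying on the crate's rim along the crate's x across the two cells of an outer column (near y = -72 mm). Origin: centre of the underside
- slat_b: the other dark slat, same size, at the start across the crate's other outer column (near y = +72 mm)
- stand: drying stack's grey base board, 190 x 190 x 12 mm, fixed, with the bottom layer fixed on it: two pale slats (180 x 24 x 16 mm) along its y, centred at x = -55 and +55 mm, tops 28 mm above the bench. The loose second layer runs along its x, tops at 44 mm. The third layer, to be laid, goes along its y again at x = -55 and +55 mm. Origin: centre of the underside, z up
- under_a: pale loose slat of the stack's second layer, 180 (its x) x 24 x 16 mm, lying along the stand's x at y = -55 mm. Origin: centre of the underside. Not to be shifted
- under_b: the other pale loose slat of the second layer, at y = +55 mm on the stand
- tin_a: green round wax tin, 56 mm across, 45 mm tall, standing in a cell of the crate, below its rim; stays there. Origin: centre of the underside
- tin_b: red round wax tin, 56 mm across, 45 mm tall, standing in a cell of the crate, below its rim; stays there. Origin: centre of the underside
- tin_c: dark grey round wax tin, 56 mm across, 45 mm tall, standing in a cell of the crate, below its rim; stays there. Origin: centre of the underside
- tin_d: blue round wax tin, 56 mm across, 45 mm tall, standing in a cell of the crate, below its rim; stays there. Origin: centre of the underside
- gouge_a: carving gouge, wooden handle with orange end, 250 mm long, lying at the far side of the bench; leave alone. Origin: on the bench under its middle
- gouge_b: carving gouge with yellow end, 250 mm long, lying at the far side; leave alone. Origin: on the bench under its middle

How it is judged:
By the outcome, as a careful person would: the job done as asked, in the order asked, and still so for the second after the job is handed in, with the robot touching nothing.
It also fails if it takes over 72 s, if anything falls off the work surface, if the arm or the gripper's body presses on something with over 40 N, if the wrist force passes 120 N, or if a joint passes its speed limit or range.

### The arm

A 6-joint arm with a two-finger parallel gripper is mounted at the origin on the work surface. World frame = base frame: x ahead of the robot, y to its left, z up, the work surface at z = 0. Lengths are in mm, angles in rad, forces in N, time in s.
With the tool pointing down it reaches from about 400 to 825 mm from the base axis. Payload 7 kg.
Tool frame: the origin (TCP) lies at the centre of the arm's flange, where the gripper is bolted on; the fingertips stand 173 mm ahead of it and the grasp point (between the pads) lies 155 mm ahead of it; z points along the fingers, y is the line along which they close (so a half turn about z gives the same grasp; the last joint's range is limited). The gripper opens to 85 mm and grips with 20 to 120 N. Pads are 22 mm wide; open, the fingers measure 114 mm over their backs; the gripper's body (76 mm by 85 mm) begins 54 mm behind the grasp point. The pads swing forward as they close: fully open they stand 13 mm farther back than shut.
Start: joints at [1.494, 0.359, 0.012, 0, -1.224, -0.288], TCP at [240.822, 630.556, 404.702] pointing down, gripper open.
Joint ranges: [-3.07, 3.07], [-1.43, 2.12], [-1.02, 1.25], [-3.03, 1.67], [-3.05, -0], [-3.03, 3.03]. Speed limits (rad/s): [2.39, 2.39, 3.01, 3.14, 3.14, 3.14].

### API

Orientations are given as [roll, pitch, yaw] about the fixed x, y, z axes, in that order (R = Rz(yaw) Ry(pitch) Rx(roll)).
In Python, from rig import status, camera, get_calibration, close_job gives the robot as it stands.
- The arm moves only by the shell command python3 -m pendant 'ROWS' [FORCE]. ROWS is a JSON object of lists of equal length, an entry for each row: "offset": the shift along the world's x, y, z in mm, a list of three; "angular": the turn, a rotation vector about the world's x, y, z in degrees, a list of three; "grip": the finger opening in mm, from 0 to 85.4. A call has 1 to 20 rows; each row shifts and turns the commanded pose from where the row before left it; what a row does not reach is not made up. A row lasts 1/10 s, in which the tool goes at most 50 mm and 8.59 degrees, less where a joint would pass 70% of its speed; a pose out of reach is approached as far as the arm can. A call with a gripper value outside its range is refused whole. The fingers move at their own pace and stop on an object; FORCE is the grip in N (left out, the last holds). Time passes only in rows, so rows that do not move let the fingers close. It gives the time, the measured TCP pose, the force, the opening and the grip force at its end, in the units of the state.
- status.sense(): the state, without advancing time (a new reading comes with each control period).
- camera(name): name is "scene" or "top" or "wrist"; returns the picture (384x512x3 uint8, red, green, blue); there is no depth.
- get_calibration(name): a dict with "camera_matrix" (3x3 intrinsics, pixels), "rvec" (rotation vector, rad) and "tvec" (3), from world to camera coordinates, as OpenCV has them. Camera axes: x right, y down, z forward; pixel columns grow to the right and rows downward; lengths in mm; the calibration is good to about 2 mm. A picture is of the moment at which its call begins: read the wrist's pose just before it. get_calibration takes no time and is no camera call; for the wrist camera it gives the pose at the moment of the call.
- close_job(): hands the job in; it is judged then, once.
The state is a dict: "t": time; "q": joint angles; "qd": joint speeds; "tau": joint torques, N m; "eef_pos": TCP position; "orientation": TCP orientation; "wrist_force": force on the tool from outside, world axes, zero at the start; "torque": the same for the moment, N m; "gripper_width": opening from 0.0 (shut) to 1.0 (fully open); "finger_force": force on a finger pad.
Only numpy, scipy, OpenCV 4.12 (cv2) and the standard library are available. Lean on these libraries where they do the work, as an engineer would, in place of code of your own. Each camera call takes 0.05 s, during which the arm holds its last target. There are 200 camera calls.

## Working session

There is one attempt and no reset: what is moved stays moved. The work goes in short steps, Python scripts to look and compute and a shell command to move; the robot and the scene stay as the last step left them, time stands still between calls to the robot, and variables do not carry over. Pictures are saved under pics/ and viewed, at most 10 in all, crops included, and the job is handed in when it is done.

```bash
ls; mkdir -p pics; python3 - <<'E'
from rig import status,camera,get_calibration
import cv2,numpy as np
print(status.sense())
a=camera("top");b=camera("scene")
cv2.imwrite("pics/top0.png",a[...,::-1]);cv2.imwrite("pics/scene0.png",b[...,::-1])
for n in("top","scene","wrist"):
    c=get_calibration(n);R=cv2.Rodrigues(np.array(c["rvec"]))[0];print(n,c["camera_matrix"],R.round(3).tolist(),-R.T@np.ravel(c["tvec"]))
E
```

```text
pics
{'t': 0.0, 'q': array([ 1.49412311e+00,  3.59378651e-01,  1.10605109e-02, -3.89954600e-04,
       -1.22410590e+00, -2.88115620e-01]), 'qd': array([ 0.00105492, -0.00085361, -0.00079917,  0.00045863,  0.00016692,
        0.00122125]), 'tau': array([ 5.18491822e-05, -5.83322883e+01,  2.93409956e+01,  6.93641827e+00,
       -6.19532308e-03,  2.06514392e-05]), 'eef_pos': array([240.72139428, 630.40061056, 403.76231777]), 'orientation': array([ 3.13992786e+00, -1.11085386e-04, -3.64921539e-01]), 'wrist_force': array([ 0.70266045, -0.27691856, -0.22903396]), 'torque': array([-0.02836155,  0.01327937,  0.01152386]), 'finger_force': 0.0, 'gripper_width': 1.0023518024155817}
top [[384.71301792   0.         253.22529519]
 [  0.         384.71301792 185.75823121]
 [  0.           0.           1.        ]] [[0.235, -0.972, 0.005], [-0.951, -0.231, -0.204], [0.199, 0.043, -0.979]] [414.45404988 -51.66001555 931.25568059]
scene [[362.91785633   0.         260.02596638]
 [  0.         362.91785633 190.37875973]
 [  0.           0.           1.        ]] [[0.615, 0.789, 0.011], [0.64, -0.491, -0.591], [-0.461, 0.371, -0.806]] [ 997.91450696 -365.74561453  777.96064984]
wrist [[298.37637985   0.         258.62619296]
 [  0.         298.37637985 191.43765768]
 [  0.           0.           1.        ]] [[-0.358, -0.934, 0.003], [-0.902, 0.347, 0.259], [-0.243, 0.09, -0.966]] [301.18000501 607.12653989 374.02249992]
```

View pics/top0.png

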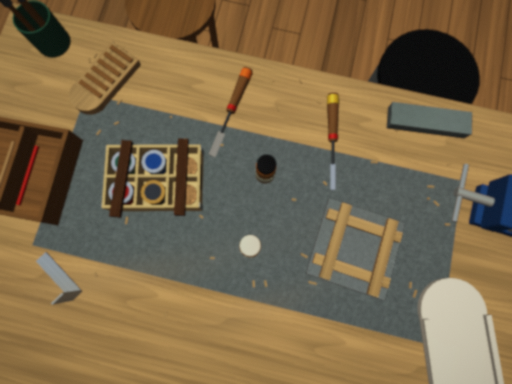

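View pics/scene0.png

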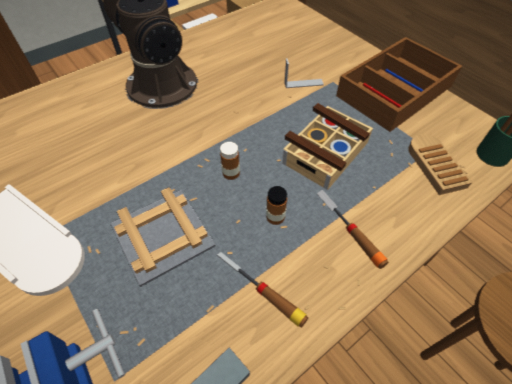

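The top view shows the crate around (153,177) with the slats across its left and right columns. The black-lid jar is at (266,165), the white-lid jar at (250,245) and the stand at (357,250). The scene view agrees. Next I'll make coarse measurements and look at a crate crop.

```bash
cat > h.py <<'E'
import cv2,numpy as np
from rig import status,camera,get_calibration
def cal(n):
    c=get_calibration(n);return np.array(c["camera_matrix"]),cv2.Rodrigues(np.array(c["rvec"]))[0],np.ravel(c["tvec"])
def ray(px,z,C):
    K,R,t=C;px=np.atleast_2d(np.array(px,float));o=-R.T@t
    d=np.linalg.solve(K,np.c_[px,np.ones(len(px))].T).T@R
    return (o+d*((z-o[2])/d[:,2])[:,None])[:,:2]
def proj(P,C):
    K,R,t=C;p=np.atleast_2d(P)@R.T+t;p=p@K.T;return p[:,:2]/p[:,2:]
def blobs(m,amin=60):
    m=cv2.morphologyEx(m.astype(np.uint8)*255,cv2.MORPH_OPEN,np.ones((2,2)))
    return sorted([c for c in cv2.findContours(m,cv2.RETR_EXTERNAL,cv2.CHAIN_APPROX_NONE)[0] if cv2.contourArea(c)>amin],key=cv2.contourArea,reverse=True)
def rect(c,z,C):
    """world min-area rectangle: centre, (long,short), yaw of long side (deg, -90..90)"""
    w=ray(c[:,0,:],z,C).astype(np.float32);(cx,cy),(a,b),_=r=cv2.minAreaRect(w);p=cv2.boxPoints(r)
    e=[p[1]-p[0],p[2]-p[1]];l=max(e,key=np.linalg.norm);y=np.degrees(np.arctan2(l[1],l[0]));y=(y+90)%180-90
    return np.round([cx,cy,max(a,b),min(a,b),y],1)
def hsv(a):return cv2.cvtColor(a,cv2.COLOR_RGB2HSV)
E
python3 - <<'E'
from h import *
a=cv2.imread("pics/top0.png")[...,::-1].copy();H=hsv(a);C=cal("top")
for p in[(121,180),(181,180),(250,245),(266,160),(335,240),(383,260),(110,205),(320,260),(345,265),(153,193),(190,195)]:print(p,a[p[1],p[0]],H[p[1],p[0]])
print("jar b lid", ray([250,245],102,C)," jar a lid",ray([266,160],102,C))
print("slat a/b ends z76",ray([(125,140),(116,216),(183,139),(180,215)],76,C).round(0).tolist())
print("crate", ray([(107,145),(201,145),(201,208),(104,208)],60,C).round(0).tolist())
print("under ends",ray([(345,205),(327,278),(392,222),(374,295)],44,C).round(0).tolist())
cv2.imwrite("pics/crop0.png",cv2.resize(a[130:225,90:215],None,fx=5,fy=5,interpolation=cv2.INTER_CUBIC)[...,::-1])
E
```

```text
(121, 180) [63 39 23] [ 12 162  63]
(181, 180) [63 37 21] [ 11 170  63]
(250, 245) [205 202 179] [ 27  32 205]
(266, 160) [18 17 18] [150  14  18]
(335, 240) [177 143  87] [ 19 130 177]
(383, 260) [169 135  81] [ 18 133 169]
(110, 205) [116  94  58] [ 19 127 116]
(320, 260) [180 147  88] [ 19 130 180]
(345, 265) [183 148  90] [ 19 130 183]
(153, 193) [48 52 57] [107  40  57]
(190, 195) [152 113  67] [ 16 143 152]
jar b lid [[456.21028448 -39.07491892]]  jar a lid [[647.16146998 -29.4176884 ]]
slat a/b ends z76 [[624.0, 301.0], [450.0, 267.0], [658.0, 171.0], [485.0, 129.0]]
crate [[606.0, 345.0], [658.0, 129.0], [513.0, 90.0], [461.0, 305.0]]
under ends [[601.0, -232.0], [428.0, -224.0], [588.0, -345.0], [417.0, -333.0]]
```

View pics/crop0.png

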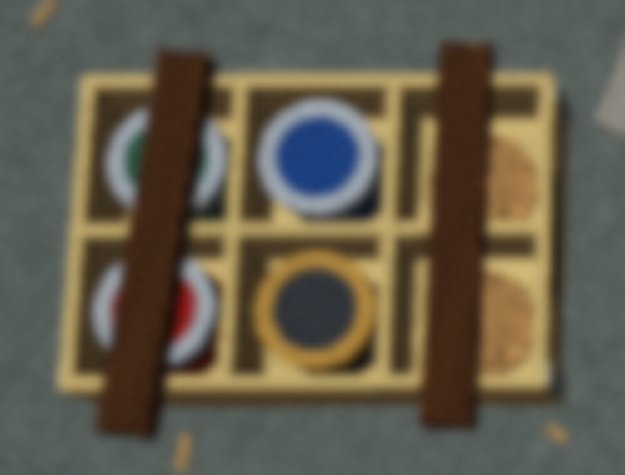

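The crop shows tins in the left and middle columns. Both empty cork cells are in the right column, which has the smaller world y and lies under the right slat. I'll bring the wrist camera over the crate.

```bash
python3 -m pendant '{"offset":[[25,-35,0],[25,-35,0],[25,-35,0],[25,-35,0],[25,-35,0],[25,-35,0],[25,-35,0],[25,-35,0],[25,-35,-10],[25,-35,-10],[25,-35,-10],[25,-35,-10],[0,0,0],[0,0,0]],"angular":[[0,0,3],[0,0,3],[0,0,3],[0,0,3],[0,0,3],[0,0,3],[0,0,3],[0,0,3],[0,0,3],[0,0,3],[0,0,3],[0,0,1.5],[0,0,0],[0,0,0]],"grip":[50,50,50,50,50,50,50,50,50,50,50,50,50,50]}' 40
python3 - <<'E'
from h import *
s=status.sense();C=cal("wrist");a=camera("wrist");cv2.imwrite("pics/w1.png",a[...,::-1])
np.savez("w1.npz",K=C[0],R=C[1],t=C[2]);print(s["t"],s["eef_pos"],s["orientation"]);H=hsv(a)
m=(H[...,2]<85)&(H[...,1]>120)&(H[...,0]<18)
for c in blobs(m,600):print(cv2.contourArea(c),rect(c,76,C),rect(c,76,C)[:2],c[:,0].min(0),c[:,0].max(0))
E
```

```text
t: 1.5
eef_pos: [541.2, 209.4, 363.9]
orientation: [3.141, 0.001, 0.235]
wrist_force: [0.1, 0.5, -0.1]
gripper_width: 0.586
finger_force: 0.0
1.5 [541.20484997 209.4395548  363.94646365] [3.14103774e+00 1.40939326e-03 2.34624156e-01]
12389.0 [507.9 408.8 219.1  50.4   2.5] [507.9 408.8] [ 0 31] [ 59 276]
```

View pics/w1.png

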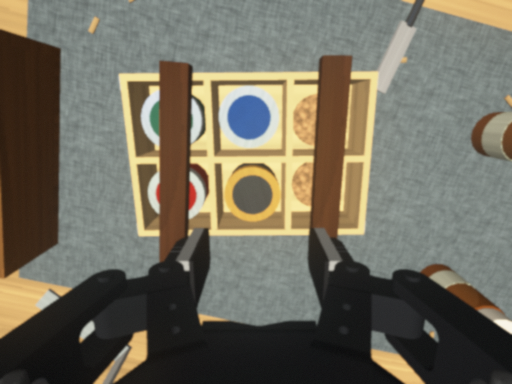

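The wrist view shows both slats: the left one spans x 160–190 and the right one 315–350, with far ends at rows 62 and 56. Their near ends are hidden by the fingers. The crate rim runs from (120,73) and (378,72) to (365,235) and (137,236). I'll work from the far ends and the long edges.

```bash
cat >> h.py <<'E'
def slat(a,C,roi,z,far=1):
    """dark slat in roi (x0,y0,x1,y1): axis fit, far end by axis; centre = far end - 90 mm"""
    x0,y0,x1,y1=roi;H=hsv(a).astype(int);m=np.zeros(H.shape[:2],bool);b=cv2.cvtColor(a,cv2.COLOR_RGB2LAB).astype(int)
    m[y0:y1,x0:x1]=((H[...,2]<115)&(b[...,1]>133)&(H[...,0]<16)&(H[...,1]>130))[y0:y1,x0:x1]
    c=blobs(m,200)[0];f=np.zeros(m.shape,np.uint8);cv2.drawContours(f,[c],-1,1,-1)
    ys,xs=np.nonzero(f);w=ray(np.c_[xs,ys],z,C);mu=w.mean(0);d=np.linalg.svd(w-mu,full_matrices=False)[2][0];d*=np.sign(d[np.argmax(abs(d))])*far
    s=(w-mu)@d;n=np.array([-d[1],d[0]]);q=(w-mu)@n
    wid=np.median([np.ptp(q[abs(s-k)<3]) for k in np.linspace(np.quantile(s,.1),np.quantile(s,.9),9)])
    e=mu+d*np.quantile(s,.998);return e-90*d,np.degrees(np.arctan2(d[1],d[0])),wid,np.ptp(s)
E
python3 - <<'E'
from h import *
a=cv2.imread("pics/w1.png")[...,::-1].copy();N=np.load("w1.npz");C=(N["K"],N["R"],N["t"]);H=hsv(a)
for p in[(175,90),(175,180),(333,90),(330,200),(320,225)]:print(p,H[p[1],p[0]],cv2.cvtColor(a,cv2.COLOR_RGB2LAB)[p[1],p[0]])
for r in[(150,45,205,230),(300,40,365,225)]:print(slat(a,C,r,76))
k=ray([(120.5,73),(378.5,72),(365.5,235.5),(137,236)],60,C);print(k.round(1).tolist(),[np.linalg.norm(k[i]-k[i-1]).round(1) for i in range(4)])
i=k.mean(0);y=k[0]+k[3]-k[1]-k[2];print("crate",i,np.degrees(np.arctan2(-y[0],y[1])))
E
```

```text
(175, 90) [ 12 149  99] [ 78 140 149]
(175, 180) [ 12 150 102] [ 80 141 148]
(333, 90) [ 13 152 104] [ 83 140 150]
(330, 200) [ 12 158 110] [ 86 142 152]
(320, 225) [ 12 153 108] [ 85 141 151]
(array([535.12403916, 284.17936158]), np.float64(8.710108889354833), np.float64(22.37553571456266), np.float64(144.79395016283604))
(array([570.46705715, 153.47851985]), np.float64(12.622115864185904), np.float64(23.682345336314683), np.float64(142.93000583511133))
[[607.3, 346.9], [659.3, 131.5], [512.6, 93.6], [459.9, 313.9]] [np.float64(151.1), np.float64(221.5), np.float64(151.6), np.float64(226.4)]
crate [559.76822341 221.47629167] 13.510621937225402
```

```bash
python3 -m pendant '{"offset":[[9,-18,-24],[10,-19,-26],[10,-19,-26],[0,0,-26],[0,0,-15],[0,0,-8],[0,0,-4],[0,0,0],[0,0,0],[0,0,0],[0,0,0],[0,0,0],[0,0,0]],"angular":[[0,0,-0.5],[0,0,0],[0,0,0],[0,0,0],[0,0,0],[0,0,0],[0,0,0],[0,0,0],[0,0,0],[0,0,0],[0,0,0],[0,0,0],[0,0,0]],"grip":[50,50,50,50,50,50,50,50,15,15,15,15,15]}' 40
python3 - <<'E'
from h import *
s=status.sense();C=cal("wrist");a=camera("wrist");cv2.imwrite("pics/w2.png",a[...,::-1]);print(s["t"],s["eef_pos"],s["orientation"])
E
```

```text
t: 2.85
eef_pos: [570.1, 154.9, 236.9]
orientation: [-3.141, -0.002, 0.229]
wrist_force: [-2.3, 1.9, 6.8]
gripper_width: 0.269
finger_force: 40.0
2.85 [570.13730688 154.87973721 236.87065734] [-3.14097824e+00 -1.92087285e-03  2.28942080e-01]
```

View pics/w2.png

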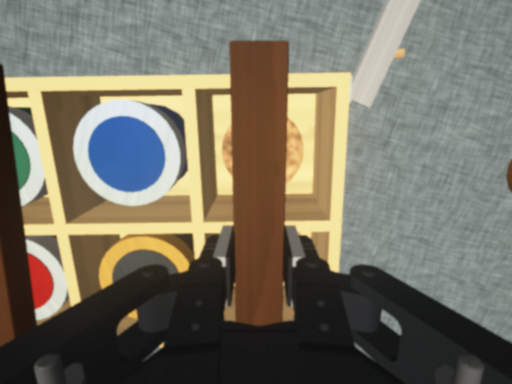

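The slat is gripped (23 mm opening, 40 N) and squarely between the pads. Its far end is at row 41, x 230–288. I'll measure it in the hand, then get the stand pose from the top picture taken earlier.

```bash
python3 - <<'E'
from h import *
C=cal("wrist");a=cv2.imread("pics/w2.png")[...,::-1].copy();s=status.sense()
c,y,w,l=slat(a,C,(215,25,300,215),76);print("slat",c,y,w,l,"rel TCP",c-s["eef_pos"][:2],"yaw tool",np.degrees(s["orientation"][2]))
a=cv2.imread("pics/top0.png")[...,::-1].copy();C=cal("top");H=hsv(a);
roi=np.zeros(a.shape[:2],bool);roi[195:302,305:405]=1
m=roi&(H[...,2]>135)&(H[...,1]>100);c=max(blobs(m,50),key=cv2.contourArea)
print("frame outer (z36)",rect(c,40,C),cv2.contourArea(c))
E
```

```text
slat [571.51475015 155.97746159] 12.820723249008436 21.024562133046196 73.11411362736415 rel TCP [1.38537431 1.06415319] yaw tool 13.11622770802515
frame outer (z36) [ 510.1 -281.3  179.2  177.7   -5.7] 2420.0
```

```bash
python3 -m pendant '{"offset":[[0,0,10],[0,0,25],[0,0,35],[-4,-23,30],[-4,-24,30],[-4,-25,0],[-4,-25,0],[-4,-25,0],[-4,-25,0],[-4,-25,0],[-4,-26,0],[-5,-26,0],[-5,-26,0],[-5,-26,0],[-6,-26,0],[-6,-26,0],[-6,-27,0],[0,0,0],[0,0,0]],"angular":[[0,0,0],[0,0,0],[0,0,0],[0,0,-7.6],[0,0,-7.6],[0,0,-7.6],[0,0,-7.6],[0,0,-7.6],[0,0,-7.6],[0,0,-7.6],[0,0,-7.6],[0,0,-7.6],[0,0,-7.6],[0,0,-7.6],[0,0,-7.6],[0,0,-7.6],[0,0,-8.2],[0,0,0],[0,0,0]],"grip":[15,15,15,15,15,15,15,15,15,15,15,15,15,15,15,15,15,15,15]}'
python3 - <<'E'
from h import *
s=status.sense();C=cal("wrist");a=camera("wrist");cv2.imwrite("pics/w3.png",a[...,::-1]);print(s["t"],s["eef_pos"],s["orientation"])
np.savez("w3.npz",K=C[0],R=C[1],t=C[2])
E
```

```text
t: 4.8
eef_pos: [504.4, -201.0, 366.1]
orientation: [-3.141, 0.0, -1.639]
wrist_force: [-1.4, 0.3, -0.2]
gripper_width: 0.269
finger_force: 39.3
4.8 [ 504.43955327 -201.03450047  366.11551695] [-3.14131865e+00  1.00573982e-04 -1.63936827e+00]
```

View pics/w3.png

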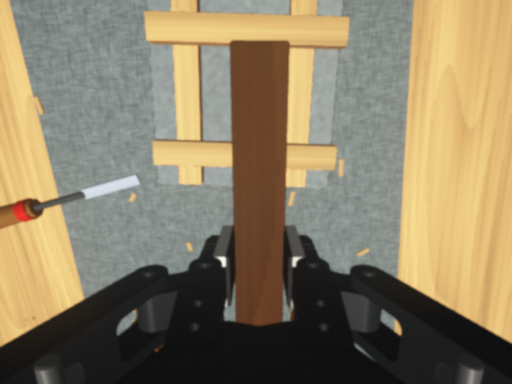

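The wrist view shows the far loose slat at rows 12–48 and the near one at rows 140–171. The left bottom slat spans x≈173–202. The right one spans x≈289–314 and is partly hidden by the held slat. I'll measure the edges.

```bash
cat > st.py <<'E'
from h import *
def edges(m,rows,x0,x1):
    L=[];Rr=[]
    for r in rows:
        x=np.nonzero(m[r,x0:x1])[0]
        if len(x):L.append((x[0]+x0-.5,r));Rr.append((x[-1]+x0+.5,r))
    return np.array(L),np.array(Rr)
def line(w):
    mu=np.median(w,0);v=cv2.fitLine(w.astype(np.float32),cv2.DIST_HUBER,0,.01,.01).ravel();return v[2:],v[:2]
E
python3 - <<'E'
from st import *
a=cv2.imread("pics/w3.png")[...,::-1].copy();N=np.load("w3.npz");C=(N["K"],N["R"],N["t"]);H=hsv(a)
m=(H[...,1]>75)&(H[...,2]>110)&(H[...,0]<28)
rows=list(range(60,132))
for n,x0,x1 in[("L",160,225),("R",292,330)]:
    l,r=edges(m,rows,x0,x1)
    for k,e in(("left",l),("right",r)):
        p,v=line(ray(e,28,C));print(n,k,p.round(1),"ang",np.degrees(np.arctan2(v[1],v[0])).round(2), "x at y=-282", (p[0]+v[0]/v[1]*(-282-p[1])).round(1))
for n,y0,y1 in[("near",135,180),("far",5,55)]:
    cols=list(range(206,228)) if n=="near" else list(range(205,284))
    mt=m.T; l,r=edges(mt,cols,y0,y1);
    for e in(l,r):
        p,v=line(ray(e[:,::-1],44,C));print(n,p.round(1),"ang",np.degrees(np.arctan2(v[1],v[0])).round(2))
print(np.array([np.nonzero(m[155,130:225])[0][0]+130, np.nonzero(m[155,292:360])[0][-1]+292,np.nonzero(m[30,130:400])[0][[0,-1]]+130],dtype=object))
u=ray([(153,153),(337,158)],44,C);print("near ends",u.tolist());u=ray([(146,28),(348,32)],44,C);print("far ends",u.tolist())
print("bottom near ends",ray([(190,185.5),(298,188)],28,C).tolist())
E
```

```text
L left [ 580.7 -286.2] ang 84.67 x at y=-282 581.1
L right [ 555.5 -279.7] ang 84.38 x at y=-282 555.3
R left [ 465.7 -284. ] ang 87.61 x at y=-282 465.8
R right [ 447.4 -274.1] ang 84.6 x at y=-282 446.6
near [ 541.9 -241.6] ang -7.55
near [ 543.8 -216.8] ang -5.26
far [ 513.4 -350.8] ang -5.55
far [ 508.3 -326.2] ang -0.08
[np.int64(153) np.int64(335) array([145, 348])]
near ends [[605.3020645721537, -234.4796825784332], [425.41590203902695, -216.91078078170904]]
far ends [[593.6456528483577, -344.55871447928195], [415.40751816876167, -328.8262922944415]]
bottom near ends [[577.421721792775, -195.69994880603434], [462.92395262814847, -184.90974744150935]]
```

```bash
python3 -m pendant '{"offset":[[-12,-18,-15],[-12,-18,-25],[-12,-18,-30],[-10,-18.7,-30],[0,0,-22],[0,0,-12],[0,0,-5],[0,0,-3],[0,0,0],[0,0,0]],"angular":[[0,0,-0.5],[0,0,-0.5],[0,0,-0.5],[0,0,0],[0,0,0],[0,0,0],[0,0,0],[0,0,0],[0,0,0],[0,0,0]],"grip":[15,15,15,15,15,15,15,15,15,15]}'
python3 - <<'E'
from h import *
s=status.sense();print(s["eef_pos"],np.degrees(s["orientation"]),s["wrist_force"])
E
```

```text
t: 5.85
eef_pos: [459.4, -272.9, 224.6]
orientation: [-3.14, -0.0, -1.664]
wrist_force: [-0.1, 0.1, -0.1]
gripper_width: 0.27
finger_force: 39.3
[ 459.40905556 -272.90914203  224.61841266] [-1.79909089e+02 -1.42305901e-02 -9.53502910e+01] [-0.07891055  0.10351278 -0.05808468]
```

```bash
python3 -m pendant '{"offset":[[-0.8,-0.8,-1.5],[0,0,-1],[0,0,-0.7],[0,0,0],[0,0,0]],"angular":[[0,0,0],[0,0,0],[0,0,0],[0,0,0],[0,0,0]],"grip":[15,15,15,15,15]}'
python3 -c "
from h import *
cv2.imwrite('pics/w4.png',camera('wrist')[...,::-1])"
```

```text
t: 6.35
eef_pos: [458.1, -274.0, 220.9]
orientation: [-3.141, -0.0, -1.665]
wrist_force: [-1.6, 2.3, 5.8]
gripper_width: 0.269
finger_force: 40.0
```

View pics/w4.png

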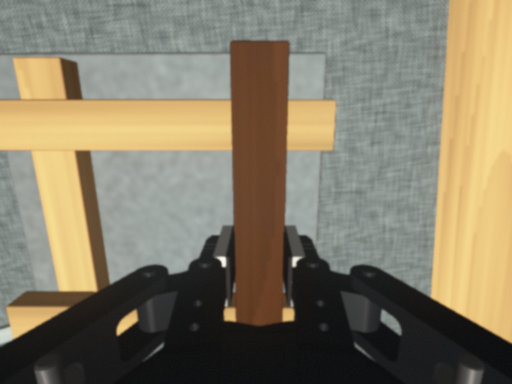

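The slat rests on the stack with 5.8 N of contact force and looks square across the loose slats (columns 230–288). I'll release it.

```bash
python3 -m pendant '{"offset":[[0,0,0.3],[0,0,0],[0,0,0],[0,0,0],[0,0,0],[0,0,10],[0,0,25],[10,15,40],[20,25,40],[20,25,30],[0,0,0],[0,0,0]],"angular":[[0,0,0],[0,0,0],[0,0,0],[0,0,0],[0,0,0],[0,0,0],[0,0,0],[0,0,0],[0,0,0],[0,0,0],[0,0,0],[0,0,0]],"grip":[27,32,38,44,50,50,50,50,50,50,50,50]}'
python3 - <<'E'
from st import *
C=cal("wrist");a=camera("wrist");cv2.imwrite("pics/w5.png",a[...,::-1]);np.savez("w5.npz",K=C[0],R=C[1],t=C[2])
c=slat(a,C,(290,0,420,190),60,-1);print("slat",c)
H=hsv(a);m=(H[...,1]>75)&(H[...,2]>110)&(H[...,0]<28)
l,r=edges(m,range(60,125),150,215)
for e in(l,r):
    p,v=line(ray(e,28,C));print(p,np.degrees(np.arctan2(v[1],v[0])))
E
```

```text
t: 7.6
eef_pos: [507.7, -208.9, 366.1]
orientation: [-3.139, 0.0, -1.664]
wrist_force: [-0.5, -1.2, -0.6]
gripper_width: 0.583
finger_force: 0.0
slat (array([ 457.65467335, -268.05797877]), np.float64(-95.48024372687475), np.float64(22.99599812079727), np.float64(160.66158669685018))
[ 579.4903  -299.86295] 84.66017
[ 554.47015 -297.4887 ] 85.28567
```

View pics/w5.png

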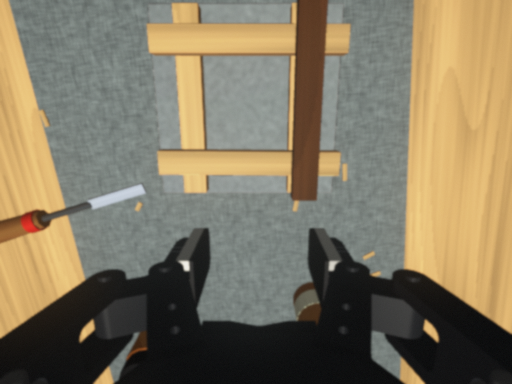

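The first slat lies across both loose slats at yaw -95.5°, matching the stand. Now to the second one.

```bash
python3 - <<'E'
from h import *
N=np.load("w5.npz");C=(N["K"],N["R"],N["t"]);e=ray([(304,200)],60,C);print("near end",e,"centre",e-90*np.array([.0941,.9956]))
E
python3 -m pendant '{"offset":[[2,33,0],[2,35,0],[2,35,0],[2,35,0],[2,35,0],[2,35,0],[2,35,0],[2,35,0],[2,35,0],[2,35,0],[2,36,-10],[2,36,-10],[2,36,-20],[1,37,-20],[0,0,0],[0,0,0]],"angular":[[0,0,7.5],[0,0,7.5],[0,0,7.5],[0,0,7.5],[0,0,7.5],[0,0,7.5],[0,0,7.5],[0,0,7.5],[0,0,7.5],[0,0,7.5],[0,0,7.5],[0,0,7.5],[0,0,7.5],[0,0,7.9],[0,0,0],[0,0,0]],"grip":[50,50,50,50,50,50,50,50,50,50,50,50,50,50,50,50]}'
python3 - <<'E'
from h import *
C=cal("wrist");a=camera("wrist");cv2.imwrite("pics/w6.png",a[...,::-1]);np.savez("w6.npz",K=C[0],R=C[1],t=C[2])
for z in(200,150,230):print("slat",slat(a,C,(190,0,330,z),76))
E
```

```text
near end [[ 465.74878697 -187.84211472]] centre [[ 457.27978697 -277.44611472]]
t: 9.25
eef_pos: [534.2, 283.1, 302.9]
orientation: [3.139, 0.003, 0.174]
wrist_force: [0.1, -0.2, 0.3]
gripper_width: 0.584
finger_force: 0.0
slat (array([535.2915549 , 285.17329594]), np.float64(8.68014341421966), np.float64(21.648513026727844), np.float64(86.83398083551691))
slat (array([535.28463752, 285.85080744]), np.float64(8.1124910627284), np.float64(21.703757729647485), np.float64(52.6252949654054))
slat (array([535.26381241, 285.19964309]), np.float64(8.649651182061621), np.float64(21.53187860448614), np.float64(109.04523911611386))
```

View pics/w6.png

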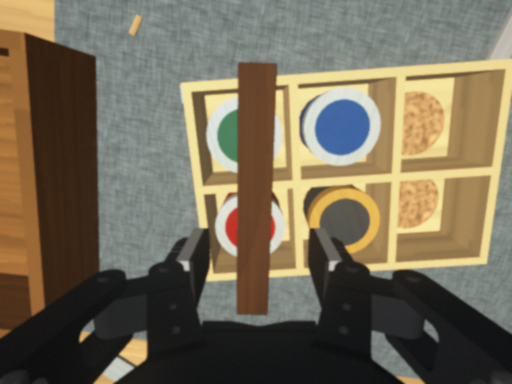

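The view shows the second slat between the open fingers (columns 238–275), over the green and red tins. The cork cells are on the right. Grasp.

```bash
python3 -m pendant '{"offset":[[0.5,1,-15],[0.5,1,-25],[0,0,-15],[0,0,-8],[0,0,-3],[0,0,0],[0,0,0],[0,0,0],[0,0,0],[0,0,0],[0,0,0]],"angular":[[0,0,-0.6],[0,0,-0.6],[0,0,0],[0,0,0],[0,0,0],[0,0,0],[0,0,0],[0,0,0],[0,0,0],[0,0,0],[0,0,0]],"grip":[50,50,50,50,50,50,15,15,15,15,15]}' 40
python3 - <<'E'
from h import *
s=status.sense();C=cal("wrist");a=camera("wrist");cv2.imwrite("pics/w7.png",a[...,::-1])
c,y,w,l=slat(a,C,(215,25,300,215),76);r=c-s["eef_pos"][:2];p=s["orientation"][2];print(c,y,w,l,"rel TCP",r,"along tool x",r@[np.cos(p),np.sin(p)],"yaw tool",np.degrees(p),s["wrist_force"])
E
```

```text
t: 10.4
eef_pos: [535.8, 285.7, 240.0]
orientation: [-3.141, -0.001, 0.154]
wrist_force: [-0.7, -1.4, 5.6]
gripper_width: 0.264
finger_force: 40.2
[535.58468398 286.51082104] 8.530477763430618 21.16805074852583 72.5597960769222 rel TCP [-0.24934271  0.84037725] along tool x -0.11751317541136583 yaw tool 8.821671150212053 [-0.73712193 -1.37809819  5.61619539]
```

```bash
python3 -m pendant '{"offset":[[0,0,10],[0,0,30],[0,0,40],[2,-30,20],[2,-36,0],[2,-36,0],[2,-36,0],[2,-36,0],[2,-36,0],[2,-36,0],[2,-36,0],[2,-36,0],[2,-36,0],[2,-36,0],[2,-36,0],[2,-36,0],[2,-36,0],[2,-36,0],[2,-37,0],[2,-36,0]],"angular":[[0,0,0],[0,0,0],[0,0,0],[0,0,-7.4],[0,0,-7.4],[0,0,-7.4],[0,0,-7.4],[0,0,-7.4],[0,0,-7.4],[0,0,-7.4],[0,0,-7.4],[0,0,-7.4],[0,0,-7.4],[0,0,-7.4],[0,0,-7.4],[0,0,-7.4],[0,0,-8],[0,0,0],[0,0,0],[0,0,0]],"grip":[15,15,15,15,15,15,15,15,15,15,15,15,15,15,15,15,15,15,15,15]}'
python3 -m pendant '{"offset":[[0,0,-25],[0,0,-30],[0,0,-25],[0,0,-15],[0,0,-6],[0,0,0],[0,0,0]],"angular":[[0,0,0],[0,0,0],[0,0,0],[0,0,0],[0,0,0],[0,0,0],[0,0,0]],"grip":[15,15,15,15,15,15,15]}'
python3 - <<'E'
from h import *
s=status.sense();C=cal("wrist");a=camera("wrist");cv2.imwrite("pics/w8.png",a[...,::-1]);p=s["orientation"][2]
print(s["t"],s["eef_pos"],np.degrees(s["orientation"]),s["wrist_force"])
c,y,w,l=slat(a,C,(215,25,300,215),s["eef_pos"][2]-162);print(c,y,w,(c-s["eef_pos"][:2])@[np.cos(p),np.sin(p)])
E
```

```text
t: 12.45
eef_pos: [569.3, -323.0, 339.4]
orientation: [-3.141, 0.0, -1.665]
wrist_force: [1.7, 0.0, 0.2]
gripper_width: 0.27
finger_force: 39.5
t: 13.15
eef_pos: [570.2, -321.6, 239.1]
orientation: [-3.14, -0.001, -1.665]
wrist_force: [0.5, -0.3, 0.1]
gripper_width: 0.267
finger_force: 39.5
13.15 [ 570.15648981 -321.57173201  239.12783238] [-1.79904174e+02 -3.03028480e-02 -9.53713399e+01] [ 0.50515351 -0.25563787  0.12063727]
[ 558.34619228 -429.65841667] 83.25761612781231 21.608621013302056 108.71763234848024
```

I counted one row too many in y, so I'll shift back 36 mm and re-measure while hovering.

```bash
python3 -m pendant '{"offset":[[-1,18,0],[-1.5,18,0],[0,0,-8],[0,0,0],[0,0,0]],"angular":[[0,0,0],[0,0,0],[0,0,0],[0,0,0],[0,0,0]],"grip":[15,15,15,15,15]}'
python3 - <<'E'
from st import *
s=status.sense();C=cal("wrist");a=camera("wrist");cv2.imwrite("pics/w9.png",a[...,::-1]);p=s["orientation"][2]
print(s["t"],s["eef_pos"],np.degrees(s["orientation"]),s["wrist_force"])
c,y,w,l=slat(a,C,(215,25,300,215),s["eef_pos"][2]-162,-1);print(c,y,w,(c-s["eef_pos"][:2])@[np.cos(p),np.sin(p)])
c,y,w,l=slat(a,C,(330,10,512,200),60,-1);print("placed",c,y,w,l)
E
```

```text
t: 13.7
eef_pos: [567.1, -285.2, 229.9]
orientation: [3.141, -0.0, -1.664]
wrist_force: [-0.4, -0.2, -1.0]
gripper_width: 0.267
finger_force: 39.5
13.7 [ 567.1046871  -285.17660063  229.86973941] [ 1.79987979e+02 -4.56708527e-03 -9.53594081e+01] [-0.39364666 -0.15458598 -1.02716816]
[ 565.8979542  -285.13168638] -95.37012484556165 21.900755546231153 0.06799453807536363
placed [ 459.27903628 -275.82078885] -92.67572134061378 25.737781053560877 68.3789154153577
```

View pics/w9.png

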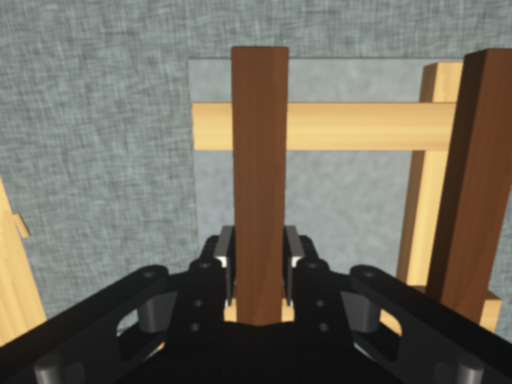

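The held slat is over the +x bottom slat, parallel and level with the one already placed. I've now viewed ten pictures, so from here I'll use numbers only. Lowering.

```bash
python3 -m pendant '{"offset":[[0.7,0,-2],[0,0,-1.5],[0,0,-1],[0,0,-1],[0,0,-1],[0,0,0],[0,0,0]],"angular":[[0,0,0],[0,0,0],[0,0,0],[0,0,0],[0,0,0],[0,0,0],[0,0,0]],"grip":[15,15,15,15,15,15,15]}'
```

```text
t: 14.45
eef_pos: [567.6, -285.7, 224.0]
orientation: [-3.142, -0.0, -1.665]
wrist_force: [-2.1, 1.6, 4.1]
gripper_width: 0.266
finger_force: 40.1
```

```bash
python3 -m pendant '{"offset":[[0,0,0.3],[0,0,0],[0,0,0],[0,0,0],[0,0,0],[0,0,10],[0,0,25],[-7,16,40],[-7,16,40],[-7,16,30]],"angular":[[0,0,0],[0,0,0],[0,0,0],[0,0,0],[0,0,0],[0,0,0],[0,0,0],[0,0,0],[0,0,7.8],[0,0,7.8]],"grip":[27,32,38,44,50,50,50,50,60,85]}'
python3 -m pendant '{"offset":[[-7,16,0],[-7,16,0],[-7,16,0],[-7,16,0],[-7,16,0],[-7,16,0],[-7,16,0],[-7,16,0],[-7,16,0],[-7,16,0],[-7,16,0],[0,0,0],[0,0,0],[0,0,0]],"angular":[[0,0,7.8],[0,0,7.8],[0,0,7.8],[0,0,7.8],[0,0,7.8],[0,0,7.8],[0,0,7.8],[0,0,7.8],[0,0,7.8],[0,0,7.8],[0,0,7.8],[0,0,7.6],[0,0,0],[0,0,0]],"grip":[85,85,85,85,85,85,85,85,85,85,85,85,85,85]}'
python3 - <<'E'
from h import *
A={};
for n in("wrist","top","scene"):
    C=cal(n);a=camera(n);cv2.imwrite(f"pics/x_{n}.png",a[...,::-1]);np.savez(f"x_{n}.npz",K=C[0],R=C[1],t=C[2]);H=hsv(a);A[n]=C
    for nm,P in(("a",(647,-29,102)),("b",(456,-39,102))):
        u=proj(np.array(P,float),C)[0];print(n,nm,"expected px",u.round(0))
        if not(0<u[0]<512 and 0<u[1]<384):continue
        m=(H[...,2]<45) if nm=="a" else (H[...,1]<60)&(H[...,2]>150)
        for c in blobs(m,50):
            (x,y),_,_=cv2.minAreaRect(c);
            if np.hypot(x-u[0],y-u[1])<60:
                w=ray(c[:,0],102,C);o,r=cv2.minEnclosingCircle(w.astype(np.float32));print("   ",np.round([x,y],1),cv2.contourArea(c),"ctr",np.round(o,1),"r",round(r,1))
E
```

```text
t: 15.45
eef_pos: [546.6, -237.3, 372.0]
orientation: [-3.139, -0.001, -1.388]
wrist_force: [1.1, 1.3, -0.9]
gripper_width: 0.852
finger_force: 0.0
t: 16.85
eef_pos: [469.8, -61.6, 369.2]
orientation: [3.142, -0.001, 0.234]
wrist_force: [0.4, 0.1, 0.0]
gripper_width: 0.995
finger_force: 0.0
wrist a expected px [272. -67.]
wrist b expected px [229. 202.]
    [227.5 202. ] 2163.0 ctr [455.8 -38.3] r 23.1
top a expected px [266. 160.]
    [315.3 181. ] 899.0 ctr [ 620.5 -138.1] r 78.4
    [281.5 200.5] 227.0 ctr [565.1 -84.2] r 20.3
top b expected px [250. 245.]
scene a expected px [278. 195.]
    [277.5 196.5] 240.5 ctr [649.6 -32.8] r 24.7
scene b expected px [227. 148.]
    [229.5 148.5] 184.5 ctr [463.7 -36. ] r 25.0
```

Jar b's lid is at (455.8, -38.3), radius 23.1 mm against the expected 22.5. Grasping it.

```bash
python3 -m pendant '{"offset":[[-7,11.5,0],[-7,11.8,-10],[0,0,-30],[0,0,-40],[0,0,-30],[0,0,-20],[0,0,-10],[0,0,-2],[0,0,0],[0,0,0],[0,0,0],[0,0,0],[0,0,0]],"angular":[[0,0,0],[0,0,0],[0,0,0],[0,0,0],[0,0,0],[0,0,0],[0,0,0],[0,0,0],[0,0,0],[0,0,0],[0,0,0],[0,0,0],[0,0,0]],"grip":[85,85,85,85,85,85,85,85,75,40,40,40,40]}' 40
```

```text
t: 18.3
eef_pos: [456.2, -38.1, 227.8]
orientation: [-3.142, -0.002, 0.238]
wrist_force: [-1.8, 0.4, 6.1]
gripper_width: 0.55
finger_force: 40.6
```

```bash
python3 -m pendant '{"offset":[[0,0,10],[0,0,30],[0,0,40],[2,20,40],[4,30,20],[6,35,0],[6,35,0],[4,30,0],[2,13,0],[0,0,0],[0,0,0],[0,0,0]],"angular":[[0,0,0],[0,0,0],[0,0,0],[0,0,0],[0,0,0],[0,0,0],[0,0,0],[0,0,0],[0,0,0],[0,0,0],[0,0,0],[0,0,0]],"grip":[40,40,40,40,40,40,40,40,40,40,40,40]}'
python3 - <<'E'
from h import *
s=status.sense();C=cal("wrist");a=camera("wrist");cv2.imwrite("pics/w10.png",a[...,::-1]);np.savez("w10.npz",K=C[0],R=C[1],t=C[2]);H=hsv(a)
print(s["eef_pos"],np.degrees(s["orientation"]))
for P in((612,159,10),(542,142,10)):
    u=proj(np.array(P,float),C)[0];print("exp",u.round(0),H[int(u[1]),int(u[0])])
m=(H[...,0]<15)&(H[...,1]>105)&(H[...,2]>90);m=cv2.morphologyEx(m.astype(np.uint8),cv2.MORPH_CLOSE,np.ones((5,5)))
for c in blobs(m,250):
    w=ray(c[:,0],10,C);o,r=cv2.minEnclosingCircle(w.astype(np.float32));print(cv2.boundingRect(c),cv2.contourArea(c),"ctr",np.round(o,1),"r",round(r,1))
E
```

```text
t: 19.5
eef_pos: [479.4, 123.8, 366.8]
orientation: [3.142, 0.0, 0.237]
wrist_force: [1.0, -0.1, -2.3]
gripper_width: 0.549
finger_force: 42.0
[479.41223738 123.84922588 366.75864264] [1.79997068e+02 1.76411035e-02 1.35579901e+01]
exp [255.  36.] [ 17 132 209]
exp [256. 111.] [ 16 132 197]
(205, 195, 110, 69) 1463.5 ctr [387.2 100.4] r 68.3
(76, 89, 43, 44) 1387.5 ctr [502.6 305.3] r 22.4
(447, 5, 56, 66) 557.5 ctr [658.9 -63.4] r 35.8
```

```bash
python3 - <<'E'
from h import *
a=cv2.imread("pics/w10.png")[...,::-1].copy();N=np.load("w10.npz");C=(N["K"],N["R"],N["t"]);H=hsv(a);L=cv2.cvtColor(a,cv2.COLOR_RGB2LAB)
for P in((612,159,10),(542,142,10)):
    u=proj(np.array(P,float),C)[0].astype(int)
    print([tuple(L[u[1],x].tolist())+(x,) for x in range(u[0]-40,u[0]+41,8)])
    A=L[...,1]; m=np.zeros(A.shape,bool);x0,x1,y0,y1=u[0]-45,u[0]+45,max(0,u[1]-40),u[1]+40
    m[y0:y1,x0:x1]=cv2.GaussianBlur(A,(5,5),0)[y0:y1,x0:x1]>=135
    for c in blobs(m,250):
        w=ray(c[:,0],10,C);o,r=cv2.minEnclosingCircle(w.astype(np.float32));print(cv2.boundingRect(c),cv2.contourArea(c),"ctr",np.round(o,1),"r",round(r,1))
# rim corners of the -y wall: expected vs pixel
R=np.radians(13.6);M=np.array([[np.cos(R),-np.sin(R)],[np.sin(R),np.cos(R)]])
for k in((75,-111),(-75,-111)):print(proj(np.r_[np.array([560,220.5])+M@k,60],C))
E
```

```text
[(90, 132, 147, 215), (211, 127, 164, 223), (148, 139, 161, 231), (160, 139, 163, 239), (162, 139, 164, 247), (177, 139, 166, 255), (169, 139, 165, 263), (171, 138, 165, 271), (190, 134, 166, 279), (157, 131, 158, 287), (211, 127, 164, 295)]
(228, 9, 52, 54) 2243.5 ctr [609.3 160.4] r 26.4
[(205, 127, 164, 215), (147, 130, 156, 223), (168, 138, 164, 231), (154, 138, 162, 239), (172, 139, 165, 247), (167, 139, 164, 255), (159, 138, 163, 263), (170, 138, 165, 271), (191, 134, 166, 279), (135, 133, 155, 287), (211, 127, 164, 295)]
(231, 85, 49, 51) 1910.5 ctr [542.  142.5] r 26.2
[[303.25023298 -33.14107682]]
[[297.34909985 154.18027974]]
```

The corks measure (542.0, 142.5) and (609.3, 160.4), radius about 26.3 mm against 27 expected. Both agree with the crate pose. Jar b goes into the near cell.

```bash
python3 -m pendant '{"offset":[[15,5,0],[25,7,-10],[22,7,-20],[0,0,-25],[0,0,-20],[0,0,0],[0,0,0]],"angular":[[0,0,0],[0,0,0],[0,0,0],[0,0,0],[0,0,0],[0,0,0],[0,0,0]],"grip":[40,40,40,40,40,40,40]}'
```

```text
t: 20.25
eef_pos: [541.9, 143.2, 292.0]
orientation: [3.141, 0.0, 0.237]
wrist_force: [0.3, -0.6, -2.2]
gripper_width: 0.548
finger_force: 41.9
```

```bash
python3 -m pendant '{"offset":[[0,-0.5,-10],[0,0,-15],[0,0,-12],[0,0,-7],[0,0,-4],[0,0,-2],[0,0,-1],[0,0,-1],[0,0,-1],[0,0,0],[0,0,0]],"angular":[[0,0,0],[0,0,0],[0,0,0],[0,0,0],[0,0,0],[0,0,0],[0,0,0],[0,0,0],[0,0,0],[0,0,0],[0,0,0]],"grip":[40,40,40,40,40,40,40,40,40,40,40]}'
```

```text
t: 21.35
eef_pos: [541.8, 143.3, 238.8]
orientation: [-3.142, -0.0, 0.237]
wrist_force: [0.1, 0.2, -2.0]
gripper_width: 0.544
finger_force: 42.0
```

```bash
python3 -m pendant '{"offset":[[0,0,-0.7],[0,0,-0.6],[0,0,0],[0,0,0]],"angular":[[0,0,0],[0,0,0],[0,0,0],[0,0,0]],"grip":[40,40,40,40]}'
```

```text
t: 21.75
eef_pos: [541.9, 143.3, 237.9]
orientation: [-3.142, -0.001, 0.238]
wrist_force: [-1.8, 0.7, 6.0]
gripper_width: 0.55
finger_force: 42.7
```

```bash
python3 -m pendant '{"offset":[[0,0,0],[0,0,0],[0,0,0],[0,0,0],[0,0,0],[0,0,15],[0,0,35],[0,0,45],[4,-20,38],[10,-36,0],[11,-36,0],[11,-36,0],[11,-36,0],[11,-26,0],[0,0,0],[0,0,0]],"angular":[[0,0,0],[0,0,0],[0,0,0],[0,0,0],[0,0,0],[0,0,0],[0,0,0],[0,0,0],[0,0,0],[0,0,0],[0,0,0],[0,0,0],[0,0,0],[0,0,0],[0,0,0],[0,0,0]],"grip":[50,54,60,70,75,75,80,85,85,85,85,85,85,85,85,85]}'
python3 - <<'E'
from h import *
s=status.sense();C=cal("wrist");a=camera("wrist");cv2.imwrite("pics/w11.png",a[...,::-1]);H=hsv(a)
print(s["eef_pos"],np.degrees(s["orientation"]))
u=proj(np.array((648,-30,102.)),C)[0];print("exp",u,H[int(u[1]),int(u[0])])
m=np.zeros(H.shape[:2],bool);x,y=u.astype(int);m[max(0,y-60):y+60,x-60:x+60]=(H[...,2]<50)[max(0,y-60):y+60,x-60:x+60]
for c in blobs(m,150):
    w=ray(c[:,0],102,C);o,r=cv2.minEnclosingCircle(w.astype(np.float32));print(cv2.boundingRect(c),cv2.contourArea(c),"ctr",np.round(o,1),"r",round(r,1))
E
```

```text
t: 23.35
eef_pos: [599.7, -47.4, 369.9]
orientation: [-3.141, 0.001, 0.236]
wrist_force: [0.2, -0.1, -0.6]
gripper_width: 1.001
finger_force: 0.0
[599.71949417 -47.41577006 369.92629089] [-1.79990415e+02  3.59835147e-02  1.34993256e+01]
exp [251.47809449 129.2494515 ] [75 12 41]
(225, 114, 54, 53) 2168.0 ctr [639.3 -32. ] r 21.2
```

```bash
python3 - <<'E'
from h import *
for f,n,u in(("top0","top",(266,160)),("scene0","scene",(277,194)),("w11","wrist",(252,135))):
    a=cv2.imread(f"pics/{f}.png")[...,::-1].copy();H=hsv(a);C=cal(n);V=H[...,2]
    print(n,"col",V[u[1]-32:u[1]+44:3,u[0]].tolist(),"S",H[u[1]-32:u[1]+44:3,u[0],1].tolist())
    m=np.zeros(V.shape,bool);k=30 if n!="wrist" else 70;y0=max(0,u[1]-k);s=np.s_[y0:u[1]+k,u[0]-k:u[0]+k];m[s]=((V<60)&(H[...,1]<100))[s]
    for c in blobs(m,60)[:2]:
        w=ray(c[:,0],102,C);o,r=cv2.minEnclosingCircle(w.astype(np.float32));print(cv2.boundingRect(c),"ctr",np.round(o,1),"r",round(r,1))
E
```

```text
top col [186, 179, 169, 97, 96, 94, 94, 94, 94, 34, 17, 18, 19, 18, 20, 21, 60, 71, 62, 97, 95, 95, 97, 96, 93, 95] S [132, 132, 122, 16, 16, 22, 19, 22, 19, 15, 15, 14, 27, 28, 13, 97, 191, 90, 53, 18, 21, 21, 18, 21, 22, 19]
(258, 156, 19, 19) ctr [637.5 -34.4] r 22.0
scene col [120, 114, 122, 122, 119, 118, 126, 128, 42, 20, 19, 23, 22, 15, 31, 79, 74, 75, 109, 110, 68, 118, 122, 127, 128, 124] S [17, 20, 19, 19, 21, 24, 22, 22, 24, 26, 40, 44, 58, 0, 148, 171, 179, 170, 30, 30, 161, 17, 21, 24, 20, 23]
(269, 187, 19, 18) ctr [647.3 -31.9] r 24.8
wrist col [129, 130, 144, 49, 44, 43, 42, 43, 42, 42, 40, 41, 38, 41, 39, 38, 39, 38, 38, 39, 38, 51, 137, 137, 140, 144] S [16, 16, 115, 42, 12, 6, 0, 6, 6, 12, 6, 6, 7, 6, 13, 7, 20, 7, 7, 13, 7, 15, 13, 15, 16, 16]
(225, 113, 54, 55) ctr [639.4 -31.1] r 21.5
```

Top and wrist views agree on (639, -32). The scene view also includes the lid's side, which biases it. Grasping jar a.

```bash
python3 -m pendant '{"offset":[[20,7.5,0],[19.6,7.7,-10],[0,0,-30],[0,0,-40],[0,0,-30],[0,0,-20],[0,0,-10],[0,0,-2],[0,0,0],[0,0,0],[0,0,0],[0,0,0],[0,0,0]],"angular":[[0,0,0],[0,0,0],[0,0,0],[0,0,0],[0,0,0],[0,0,0],[0,0,0],[0,0,0],[0,0,0],[0,0,0],[0,0,0],[0,0,0],[0,0,0]],"grip":[85,85,85,85,85,85,85,85,75,40,40,40,40]}' 40
```

```text
t: 24.7
eef_pos: [639.8, -31.3, 230.0]
orientation: [3.141, -0.003, 0.238]
wrist_force: [-2.4, 0.8, 5.6]
gripper_width: 0.55
finger_force: 41.0
```

```bash
python3 -m pendant '{"offset":[[0,0,10],[0,0,30],[0,0,40],[-2,20,40],[-5,33,10],[-6,36,0],[-6,36,0],[-6,36,0],[-4,30,-10],[0,0,-25],[0,0,-25],[0,0,0],[0,0,0]],"angular":[[0,0,0],[0,0,0],[0,0,0],[0,0,0],[0,0,0],[0,0,0],[0,0,0],[0,0,0],[0,0,0],[0,0,0],[0,0,0],[0,0,0],[0,0,0]],"grip":[40,40,40,40,40,40,40,40,40,40,40,40,40]}'
```

```text
t: 26.0
eef_pos: [610.4, 159.2, 298.8]
orientation: [3.141, 0.001, 0.237]
wrist_force: [-0.2, -0.6, -1.6]
gripper_width: 0.546
finger_force: 42.3
```

```bash
python3 -m pendant '{"offset":[[0.5,0.5,-10],[0,0,-15],[0,0,-12],[0,0,-9],[0,0,-6],[0,0,-3],[0,0,-1.5],[0,0,0],[0,0,0]],"angular":[[0,0,0],[0,0,0],[0,0,0],[0,0,0],[0,0,0],[0,0,0],[0,0,0],[0,0,0],[0,0,0]],"grip":[40,40,40,40,40,40,40,40,40]}'
```

```text
t: 26.9
eef_pos: [611.0, 160.0, 242.3]
orientation: [-3.141, -0.001, 0.237]
wrist_force: [-1.3, -0.6, -3.3]
gripper_width: 0.543
finger_force: 42.3
```

```bash
python3 -m pendant '{"offset":[[0,0,-1],[0,0,-0.7],[0,0,-0.7],[0,0,0],[0,0,0]],"angular":[[0,0,0],[0,0,0],[0,0,0],[0,0,0],[0,0,0]],"grip":[40,40,40,40,40]}'
```

```text
t: 27.4
eef_pos: [611.0, 160.1, 240.0]
orientation: [-3.142, -0.001, 0.238]
wrist_force: [-1.2, 0.8, 3.6]
gripper_width: 0.551
finger_force: 42.8
```

Contact is made. I'll release, back off, and check every placement from above.

```bash
python3 -m pendant '{"offset":[[0,0,-0.3],[0,0,0],[0,0,0],[0,0,0],[0,0,0],[0,0,15],[0,0,35],[0,0,45],[-20,0,38],[-30,-10,0],[-30,-10,0],[-30,-10,0],[-15,-5,0],[0,0,0],[0,0,0]],"angular":[[0,0,0],[0,0,0],[0,0,0],[0,0,0],[0,0,0],[0,0,0],[0,0,0],[0,0,0],[0,0,0],[0,0,0],[0,0,0],[0,0,0],[0,0,0],[0,0,0],[0,0,0]],"grip":[50,54,60,70,75,75,80,85,85,85,85,85,85,85,85]}'
python3 - <<'E'
from h import *
s=status.sense();print(s["eef_pos"])
for n in("wrist","top"):
    C=cal(n);a=camera(n);cv2.imwrite(f"pics/f_{n}.png",a[...,::-1]);H=hsv(a)
    for nm,P in(("a",(611,160,112.)),("b",(542,143,112.))):
        u=proj(np.array(P),C)[0];print(n,nm,"exp",u.round(0))
        k=50 if n=="wrist" else 22;x,y=u.astype(int);m=np.zeros(H.shape[:2],bool);q=np.s_[max(0,y-k):y+k,max(0,x-k):x+k]
        m[q]=((H[...,2]<60)&(H[...,1]<100) if nm=="a" else (H[...,1]<65)&(H[...,2]>150))[q]
        for c in blobs(m,60)[:2]:
            w=ray(c[:,0],112,C);o,r=cv2.minEnclosingCircle(w.astype(np.float32));print("  ctr",np.round(o,1),"r",round(r,1))
    if n=="top":
        for z in((320,190,372,310),(360,190,420,310)):
            try:print("slat",[np.round(v,1) for v in slat(a,C,z,60,-1)])
            except Exception as e:print(e)
        b=cv2.imread("pics/top0.png")[...,::-1];d=np.abs(a.astype(int)-b).max(2)>40
        for c in blobs(d,25):print("changed",cv2.boundingRect(c))
E
```

```text
t: 28.9
eef_pos: [486.0, 125.1, 372.7]
orientation: [-3.141, -0.001, 0.238]
wrist_force: [-0.1, 1.6, 0.3]
gripper_width: 0.996
finger_force: 0.0
[486.03244351 125.08604265 372.73815789]
wrist a exp [252.  15.]
  ctr [609.9 159.4] r 22.6
  ctr [581.8 187.6] r 7.4
wrist b exp [253. 120.]
  ctr [541. 143.] r 22.3
top a exp [179. 155.]
  ctr [607.8 157.1] r 21.3
  ctr [575.6 181. ] r 24.5
top b exp [178. 186.]
  ctr [547.5 135.3] r 19.8
slat [array([ 460.1, -230. ]), np.float64(-96.3), np.float64(17.6), np.float64(122.9)]
slat [array([ 562.9, -286.4]), np.float64(-95.0), np.float64(21.2), np.float64(107.0)]
changed (64, 98, 143, 122)
changed (0, 76, 111, 164)
changed (329, 209, 79, 34)
changed (316, 255, 80, 36)
changed (257, 155, 21, 30)
changed (241, 236, 21, 21)
changed (0, 127, 25, 58)
changed (187, 154, 10, 20)
changed (64, 143, 17, 13)
changed (178, 139, 12, 10)
changed (110, 212, 13, 7)
changed (174, 153, 6, 14)
changed (175, 212, 12, 5)
changed (56, 178, 16, 6)
```

The jars' lids sit at height 112 mm over the corks with matching radii. My regions of interest cut across the slats, which run horizontally in the top view, so I'll recheck those from the saved picture.

```bash
python3 - <<'E'
from h import *
a=cv2.imread("pics/f_top.png")[...,::-1].copy();C=cal("top");H=hsv(a)
for r in((310,200,415,247),(305,248,405,300)):
    print("dark",[np.round(v,1) for v in slat(a,C,r,60,-1)])
def pale(f):
    a=cv2.imread(f)[...,::-1].copy();H=hsv(a);L=(H[...,2]>135)&(H[...,1]>100);return L
p,q=pale("pics/top0.png"),pale("pics/f_top.png");s=np.s_[195:305,305:410]
print("pale px before/after outside",(q&~p)[s].sum(), p[s].sum(), q[s].sum())
u=np.argwhere((q&~p)[s]);print((u+[195,305])[:, ::-1].tolist()[:20])
E
```

```text
dark [array([ 563.4, -286.4]), np.float64(-95.6), np.float64(21.1), np.float64(176.3)]
dark [array([ 455.3, -277. ]), np.float64(-95.6), np.float64(18.1), np.float64(176.9)]
pale px before/after outside 60 2679 1183
[[341, 204], [340, 207], [340, 208], [387, 220], [395, 220], [387, 221], [335, 224], [345, 226], [333, 231], [343, 233], [332, 234], [331, 237], [382, 238], [382, 239], [330, 240], [382, 240], [381, 242], [381, 243], [329, 244], [380, 246]]
```

```bash
python3 -c "
from rig import close_job
print(close_job())"
```

```text
the job is handed in; nothing more can be done
None
```

I handed the job in at about 29 s: both dark slats lie square across the stack within a few mm of the bottom slats' centre lines, and both jars stand upright on the cork in their cells. I did not separately check that the loose pale slats, tins and gouges stayed put, beyond seeing scattered edge pixels change around the pale slats.

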